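Fetch the dapping block from behind the forming tools

ROBOT

A 6-joint arm with a two-finger parallel gripper is mounted at the origin on the work surface. World frame = base frame: x ahead of the robot, y to its left, z up, the work surface at z = 0. Lengths are in mm, angles in rad, forces in N, time in s.
With the tool pointing down it reaches from about 375 to 750 mm from the base axis. Payload 9 kg.
Tool frame: the origin (TCP) lies midway between the tips of the shut fingers; the grasp point (between the pads) lies 19 mm behind it (ctrl.tcp_to_grasp is the distance from the TCP to the grasp point, in mm); z points along the fingers, y is the line along which they close (so a half turn about z gives the same grasp; the last joint's range is limited). The gripper opens to 85 mm and grips with 20 to 120 N. Pads are 22 mm wide; open, the fingers measure 114 mm over their backs; the gripper's body (76 mm by 85 mm) begins 54 mm behind the grasp point. The pads swing forward as they close: fully open they stand 13 mm farther back than shut.
Start: joints at [0.981, 0.104, 0.097, 1.564, 0, 1.353], TCP at [217.982, 559.035, 231.331] pointing down, gripper open.
Joint ranges: [-2.99, 2.99], [-0.84, 1.86], [-1.1, 1.16], [-1.84, 2.11], [-1.51, 1.56], [-3.14, 3.14]. Speed limits (rad/s): [2.22, 2.22, 2.57, 3.14, 3.14, 3.14].

INTERFACE

Orientations are given as a unit quaternion [w, x, y, z].
In Python, from rig import ctrl, solve_ik, sensors, eyes gives the robot as it stands. Calls block until the motion is done:
- ctrl.move_pose(position, orientation): joint-space move of the TCP to a pose.
- ctrl.servo_line(position, vel=150, ori=None): straight line of the TCP; ori=None keeps the orientation; vel is the mean speed in mm/s.
- ctrl.set_joints(angles): joint-space move.
- ctrl.release() and ctrl.grasp(f_grip=None): open the fingers fully, or close them until they stop; f_grip is the grip in N (None keeps the last).
- ctrl.pause(seconds).
- solve_ik(position, orientation): joint angles nearest the present ones, or None.
- sensors.state(): the state.
- eyes.camera(name): name is "side" or "top"; returns (picture, depth): 420x560x3 uint8, red, green, blue; 420x560 float32, mm along the optical axis (not along the pixel's ray), 0 where there is no reading.
- eyes.calibration(name): a dict with "fx", "fy", "cx", "cy" (pixels), "D" ([k1, k2, p1, p2, k3] as OpenCV has them; the pictures are not rectified), "eye" and "attitude" of the camera in the world. Camera axes: x right, y down, z forward; pixel columns grow to the right and rows downward; lengths in mm; the calibration is good to about 2 mm. A picture is of the moment at which its call begins. calibration takes no time and is no camera call.
A pose or a line that the arm cannot do raises ctrl.MotionError and nothing moves.
- ctrl.close_job(): hands the job in; it is judged then, once.
The state is a dict: "time_s": time; "joint_positions": joint angles; "dq": joint speeds; "joint_torque": joint torques, N m; "ee_pos": TCP position; "tcp_rot": TCP orientation; "force": force on the tool from outside, world axes, zero at the start; "ft_torque": the same for the moment, N m; "gripper_width": opening from 0.0 (shut) to 1.0 (fully open); "finger_force": force on a finger pad.
Only numpy, scipy, OpenCV 4.12 (cv2) and the standard library are available. Lean on these libraries where they do the work, as an engineer would, in place of code of your own. Each camera call takes 0.05 s, during which the arm holds its last target. There are 200 camera calls.

TASK

The square dapping block is boxed in at the back of the wooden tool stand: stand the cone mandrel, the domed punch and the square stake that crowd round it aside on the cork mat, all three, then lift the dapping block out and set it in the middle of the round rubber pad. Then put the three tools back on the stand, each where it stood at the start. Keep everything upright, set things down rather than dropping them, and leave the hammer, the jar and the tin as they are.

Things in the scene. Friction and masses are not known exactly. Their poses are not given: they have to be found in the camera images.
- stand: Fixed wooden stand: floor board 170 (x) x 200 (y), its top 14 mm above the origin; 10 mm high battens round three edges; back board at +x, inner face x = 73, top z = 48 mm. Origin: centre of underside; z up. On it stand the block near (30, 0) and the three tools, in any arrangement, near (-26, 0), (30, 56), (30, -56) mm; the gaps round the block (4 to 15 mm) are too narrow for fingers.
- dapping_block: Loose square dapping block of dark steel, 50 x 50 x 28 mm high, with one bright round hollow 32 mm wide in the top and four small 6 mm hollows at its corners; about 0.5 kg. Origin: centre of its underside; z up, sides along x and y, about parallel to the stand's at the start.
- mandrel: Loose hollow steel cone mandrel, standing: foot flange 46 mm across and 8 mm high, then a slender cone from 42 mm across at the foot to 24 mm at the open top, 135 mm high; about 0.55 kg. At 118 mm height it is 26 mm across. Origin: centre of the underside; z up along its axis.
- punch: Loose bright steel doming punch, standing: a round barrel 40 mm across with a narrower waist (30 mm across) at 52 to 60 mm height and a hemispherical top, 105 mm high; the barrel is 40 mm across again from 64 to 85 mm height; about 0.8 kg. Origin: centre of the underside; z up along its axis.
- stake: Loose square-headed planishing stake, standing: round foot 46 mm across, 12 mm high, a 22 mm stem, and on top a bright flat square head 40 x 40 mm, 22 mm thick, from 98 to 120 mm height; about 0.7 kg. Origin: centre of the underside; z up, the head's sides along x and y.
- mat: Fixed cork mat on the bench, 250 (x) x 120 (y) x 4 mm: the side area. Origin: centre of its underside, on the bench; z up.
- pad: Fixed black round rubber pad on the bench, 96 mm across, 12 mm high. Origin: centre of its underside, on the bench; z up.
- hammer: Bystander: loose hammer with brass head and yellow handle, 200 mm long, lying crosswise between robot and stand; under 40 mm high. Origin: underside, about the middle; x along the handle towards the head.
- jar: Bystander: loose round jar with a black lid, 54 mm across, 75 mm high, standing beyond the stand to one side. Origin: centre of the underside.
- tin: Bystander: loose round tin, 68 mm across, 95 mm high, standing beyond the stand to the other side. Origin: centre of the underside.
Not all that is in view belongs to the job. Leave any blue or pink look-alike of the stake alone.

How it is judged (in metres and radians):
On the way, in this order (a step that is already met when the one before it is completed fails the run):
1. mandrel, punch and stake all stand upright on the cork mat, released (x of mandrel in the frame of mat between -0.12 and 0.12 m and y of mandrel in the frame of mat between -0.055 and 0.055 m and z of mandrel in the frame of mat between 0 and 0.008 m and angle between each of mandrel, punch, stake's own z axis and vertical below 0.12 rad and linear speed of each of mandrel, punch, stake below 0.03 m/s and angular speed of each of mandrel, punch, stake below 0.3 rad/s and contact force between the fingers and mandrel below 0.1 N and x of punch in the frame of mat between -0.12 and 0.12 m and y of punch in the frame of mat between -0.055 and 0.055 m and z of punch in the frame of mat between 0 and 0.008 m and contact force between the fingers and punch below 0.1 N and x of stake in the frame of mat between -0.12 and 0.12 m and y of stake in the frame of mat between -0.055 and 0.055 m and z of stake in the frame of mat between 0 and 0.008 m and contact force between the fingers and stake below 0.1 N), for 0.2 s.
2. the dapping block lies in the middle of the rubber pad, released (horizontal distance between dapping_block and pad below 0.015 m and z of dapping_block in the frame of pad between 0.008 and 0.016 m and angle between dapping_block's own z axis and vertical below 0.12 rad and linear speed of dapping_block below 0.03 m/s and angular speed of dapping_block below 0.3 rad/s and contact force between the fingers and dapping_block below 0.1 N), for 0.2 s.
At the end, for the whole second after the job is handed in: The dapping block lies flat on the rubber pad with its centre within 15 mm of the pad's centre; mandrel, punch and stake each stand upright on the stand within 15 mm of the place where that tool stood at the start; all are released and at rest (all of step 2 and distance of each of mandrel, punch, stake from where it was at the start of the episode below 0.015 m and angle between each of mandrel, punch, stake's own z axis and vertical below 0.12 rad and linear speed of each of mandrel, punch, stake below 0.03 m/s and angular speed of each of mandrel, punch, stake below 0.3 rad/s and contact force between the fingers and mandrel below 0.1 N and contact force between the fingers and punch below 0.1 N and contact force between the fingers and stake below 0.1 N); the robot touches nothing.
It fails at once if a bystander (hammer, jar, tin) is pushed more than 15 mm (distance of any of hammer, jar, tin from where it was at the start of the episode above 0.015 m).
It fails at once if the dapping block or a tool falls over (leans more than 45 degrees) (angle between any of mandrel, punch, stake, dapping_block's own z axis and vertical above 0.78 rad).
It fails at once if the dapping block or a tool is dropped (falls free faster than 0.7 m/s, as from 25 mm) ((linear speed of mandrel above 0.7 m/s and contact force between the fingers and mandrel below 0.01 N) or (linear speed of punch above 0.7 m/s and contact force between the fingers and punch below 0.01 N) or (linear speed of stake above 0.7 m/s and contact force between the fingers and stake below 0.01 N) or (linear speed of dapping_block above 0.7 m/s and contact force between the fingers and dapping_block below 0.01 N)).
It also fails if it takes over 128 s, if anything falls off the work surface, if the arm or the gripper's body presses on something with over 40 N, if the wrist force passes 120 N, or if a joint passes its speed limit or range.

## Working session

There is one attempt and no reset: what is moved stays moved. The work goes in short steps, each a Python script; the robot and the scene stay as the last script left them, time stands still between calls to the robot, and variables do not carry over. Pictures are saved under pics/ and viewed, at most 14 in all, crops included, and the job is handed in when it is done.

```bash
ls; mkdir -p pics; python3 - <<'E'
from rig import ctrl,sensors,eyes
import cv2,numpy as np
for n in("top","side"):
    im,d=eyes.camera(n); cv2.imwrite(f"pics/{n}0.png",im[:,:,::-1]); np.savez(f"pics/{n}0.npz",im=im,d=d)
    print(n,eyes.calibration(n))
s=sensors.state();print(s['time_s'],s['tcp_rot'],s['gripper_width'],ctrl.tcp_to_grasp)
E
```

```text
pics
top {'fx': 407.4259146691483, 'fy': 407.4259146691483, 'cx': 280.75594085558816, 'cy': 203.8666187789378, 'D': array([0.02850538, 0.        , 0.        , 0.        , 0.        ]), 'eye': array([434.94212481,   0.82554032, 767.97975664]), 'attitude': array([-0.05735831,  0.71071074, -0.69787797,  0.06757677])}
side {'fx': 411.13481435604155, 'fy': 411.13481435604155, 'cx': 279.06906263320275, 'cy': 211.4485686034544, 'D': array([-0.06937897,  0.        ,  0.        ,  0.        ,  0.        ]), 'eye': array([406.31666149, 473.07085177, 618.52023121]), 'attitude': array([ 0.05925969, -0.14925896,  0.92015312, -0.35711104])}
0.1 [-2.16037017e-04  1.84848949e-01  9.82766769e-01 -5.44977827e-04] 1.0010567672774517 18.700000000000003
```

View pics/top0.png

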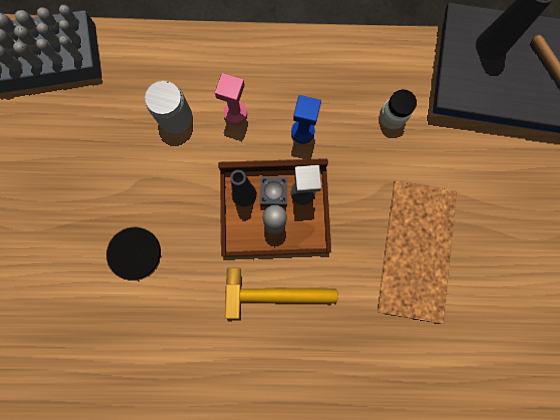

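View pics/side0.png

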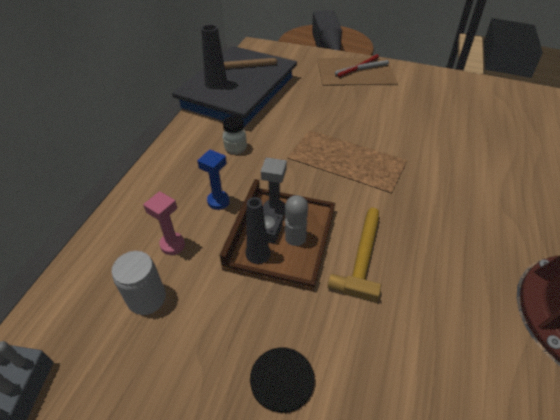

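```bash
cat > h.py <<'E'
import numpy as np,cv2
from scipy.spatial.transform import Rotation as R
from rig import ctrl,sensors,eyes,solve_ik
def rays(n,px):
    c=eyes.calibration(n);K=np.array([[c['fx'],0,c['cx']],[0,c['fy'],c['cy']],[0,0,1]])
    p=cv2.undistortPoints(np.asarray(px,float).reshape(-1,1,2),K,c['D'])[:,0]
    q=c['attitude'];r=R.from_quat([q[1],q[2],q[3],q[0]])
    return c['eye'],r.apply(np.c_[p,np.ones(len(p))])
def plane(n,px,z):
    e,d=rays(n,px);return (e+d*((z-e[2])/d[:,2])[:,None])[:,:2]
def cloud(n,D):
    v,u=np.mgrid[:420,:560];e,d=rays(n,np.c_[u.ravel(),v.ravel()])
    P=e+d*D.reshape(-1,1);P[D.ravel()<=0]=np.nan;return P.reshape(420,560,3)
E
python3 - <<'E'
from h import *
for n in("top","side"):
    f=np.load(f"pics/{n}0.npz");im,D=f['im'],f['d'];P=cloud(n,D);h=cv2.cvtColor(im,cv2.COLOR_RGB2HSV)
    print(n,'bench z',np.nanmedian(P[300:320,360:370,2]) if n=='top' else np.nanmedian(P[200:250,420:460,2]))
    X,Y,Z=P[...,0],P[...,1],P[...,2]
    S=(X>380)&(X<600)&(abs(Y)<130)
    if n=='top':
        for nm,(u0,u1,v0,v1),z0,z1 in(('mandrel',(225,262,160,215),141,160),('stake',(290,325,160,205),125,145),('block',(260,289,176,206),36,48),('punch',(260,290,200,240),90,130)):
            m=np.zeros(Z.shape,bool);m[v0:v1,u0:u1]=1;m&=(Z>z0)&(Z<z1)
            v,u=np.nonzero(m);a=cv2.minAreaRect(np.c_[X[m],Y[m]].astype(np.float32))
            print(nm,m.sum(),'Z',np.median(Z[m]),Z[m].max(),'mean',X[m].mean(),Y[m].mean(),a,'px',u.mean(),v.mean())
    # mat
    m=np.zeros(Z.shape,bool)
    if n=='top':
        m[170:330,370:470]=1
        g=cv2.cvtColor(im,cv2.COLOR_RGB2GRAY)
        k=(np.nan_to_num(Z,nan=-9)>2)&m
        print('mat by z',k.sum(),cv2.minAreaRect(np.c_[X[k],Y[k]].astype(np.float32)))
        k=np.zeros_like(m);k[220:285,100:165]=1;k&=g<45
        v,u=np.nonzero(k);q=plane('top',np.c_[u,v],12);print('pad',q.mean(0),np.ptp(q,0),cv2.minEnclosingCircle(q.astype(np.float32)))
    else:
        g=cv2.cvtColor(im,cv2.COLOR_RGB2GRAY);k=np.zeros_like(m);k[340:415,240:325]=1;k&=g<35
        v,u=np.nonzero(k);q=plane('side',np.c_[u,v],12);print('pad',q.mean(0),np.ptp(q,0),cv2.minEnclosingCircle(q.astype(np.float32)))
        for nm,(u0,u1,v0,v1),z0,z1 in(('mandrel',(240,270,190,265),141,160),('stake',(258,290,155,190),125,145),('punch',(280,312,190,245),95,130)):
            m=np.zeros(Z.shape,bool);m[v0:v1,u0:u1]=1;m&=(Z>z0)&(Z<z1)
            print(nm,m.sum(),np.median(Z[m]),Z[m].max(),X[m].mean(),Y[m].mean(),cv2.minAreaRect(np.c_[X[m],Y[m]].astype(np.float32)))
    if n=='top':a=cv2.resize(im[75:270,195:350],None,fx=3,fy=3,interpolation=cv2.INTER_CUBIC);cv2.imwrite('pics/crop.png',a[:,:,::-1])
E
```

```text
top bench z 1.9336564982128834
mandrel 143 Z 150.38569806096348 153.1485491390165 mean 585.8430628828459 60.304405066223836 ((586.377685546875, 60.99842071533203), (24.32779312133789, 24.008329391479492), 45.4433708190918) px 237.83916083916083 177.6153846153846
stake 632 Z 135.77517813228508 139.0057632386803 mean 591.5430568039274 -48.829594984821966 ((592.7960815429688, -49.33464813232422), (40.667274475097656, 40.12668991088867), 5.890871047973633) px 307.15664556962025 177.6139240506329
block 603 Z 43.49744232037892 47.55118542509592 mean 590.1510410399446 5.897406327246192 ((590.7531127929688, 6.071418762207031), (50.99672317504883, 47.61730194091797), 0.7421190142631531) px 273.0199004975124 189.96019900497512
punch 465 Z 114.8624620925566 122.81072366119065 mean 531.0116678260773 2.656268728419594 ((532.6778564453125, 2.161600112915039), (37.993892669677734, 38.056739807128906), 0.6479843258857727) px 274.1698924731183 216.49032258064517
mat by z 11923 ((495.45428466796875, -273.4259033203125), (191.9009552001953, 304.8253479003906), 88.64013671875)
pad [473.23616415 258.65305414] [96.02459417 98.31680454] ((473.8139343261719, 257.8778381347656), 49.684814453125)
side bench z -0.27637379413897634
pad [473.43647864 263.60298202] [92.78869265 94.11706287] ((473.5155334472656, 261.6893310546875), 47.54890441894531)
mandrel 161 147.35702390971397 150.88696427821014 586.2205075389164 61.65287481064456 ((586.3390502929688, 60.42304992675781), (23.9941463470459, 24.239551544189453), 10.596933364868164)
stake 413 133.30733510845687 136.7774597994844 590.8565386880346 -45.748820938327384 ((592.0146484375, -49.5269660949707), (40.77608871459961, 41.911197662353516), 7.689603805541992)
punch 393 110.03359717010295 119.51096824186055 530.7107314670892 9.8126159520136 ((531.83984375, 4.949787139892578), (34.09580993652344, 38.029441833496094), 86.08158874511719)
```

View pics/crop.png

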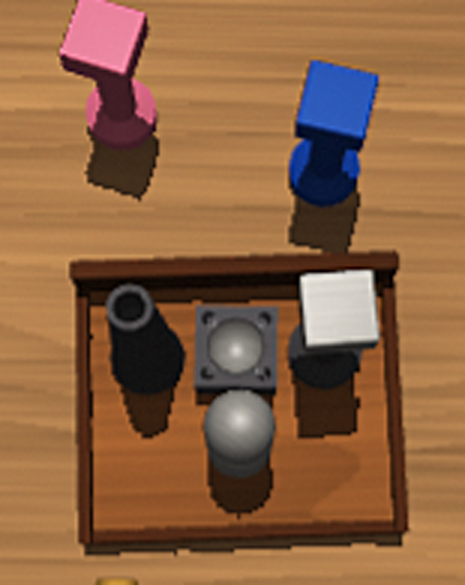

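The steel-bright head at (308,178) on the stand is the stake. The blue one at (307,108) and the pink one at (230,88) are look-alikes standing on the bench, so I'll leave them alone. The mandrel top is at (238,177), the punch at (274,216) and the block at (273,190).

```bash
cat >> h.py <<'E'
def quat(phi): return [0,-np.sin(phi/2),np.cos(phi/2),0]
E
python3 - <<'E'
from h import *
c=plane('top',[(394,181),(456,190),(444,323),(379,313)],4);print('mat',c.round(),c.mean(0));e=c[0]-c[3]+c[1]-c[2];print('yaw',np.degrees(np.arctan2(e[1],e[0])),[np.linalg.norm(c[i]-c[i-1]) for i in range(4)])
print('stand back board top corners',plane('top',[(220,163),(327,160)],48),'blue,pink',plane('top',[(307,108),(230,88)],120))
f=np.load("pics/top0.npz");im,D=f['im'],f['d'];P=cloud('top',D);X,Y,Z=P[...,0],P[...,1],P[...,2]
for nm,(u0,u1,v0,v1),z0,z1 in(('stake',(290,325,160,205),125,145),('block',(260,289,176,206),36,48)):
    m=np.zeros(Z.shape,bool);m[v0:v1,u0:u1]=1;m&=(Z>z0)&(Z<z1)
    print(nm,cv2.boxPoints(cv2.minAreaRect(np.c_[X[m],Y[m]].astype(np.float32))).round(1).tolist())
for p in([592,-49,102],[592,-49,230],[586,61,112],[586,61,240],[532,3,67],[532,3,195],[591,6,14],[591,6,140],[585,-215,230],[415,-215,100],[415,-215,230],[500,-215,60],[473,259,10],[473,259,150]):
    q=solve_ik(p,quat(0));print(p,None if q is None else np.round(q,2))
E
```

```text
mat [[ 621. -227.]
 [ 605. -345.]
 [ 358. -308.]
 [ 374. -191.]] [ 489.51407668 -267.79985373]
yaw -8.352464968501808 [np.float64(249.70251279483486), np.float64(119.36005201842127), np.float64(249.58395122141488), np.float64(118.04039269861013)]
stand back board top corners [[637.211601   103.42576271]
 [647.08697131 -91.90491565]] blue,pink [[715.87845787 -49.07059252]
 [748.52732957  81.72085347]]
stake [[570.5, -31.5], [574.5999755859375, -71.4000015258789], [615.0999755859375, -67.19999694824219], [611.0, -27.299999237060547]]
block [[564.9000244140625, 29.5], [565.5999755859375, -18.100000381469727], [616.5999755859375, -17.399999618530273], [615.9000244140625, 30.200000762939453]]
[592, -49, 102] [-0.3   0.1  -0.14  1.33  0.   -0.3 ]
[592, -49, 230] [-0.3   0.09  0.08  1.56  0.   -0.3 ]
[586, 61, 112] [-0.12  0.08 -0.14  1.35  0.   -0.12]
[586, 61, 240] [-0.12  0.07  0.08  1.58  0.   -0.12]
[532, 3, 67] [-0.24 -0.07 -0.37  1.26  0.   -0.24]
[532, 3, 195] [-0.24 -0.11 -0.18  1.5   0.   -0.24]
[591, 6, 14] [-0.21  0.16 -0.25  1.17  0.   -0.21]
[591, 6, 140] [-0.21  0.08 -0.09  1.4   0.   -0.21]
[585, -215, 230] [-0.56  0.18  0.17  1.57  0.   -0.56]
[415, -215, 100] [-0.76 -0.29 -0.52  1.35  0.   -0.76]
[415, -215, 230] [-0.76 -0.3  -0.29  1.59  0.   -0.76]
[500, -215, 60] [-0.65 -0.02 -0.35  1.25  0.   -0.65]
[473, 259, 10] [ 0.26  0.01 -0.41  1.15  0.    0.26]
[473, 259, 150] [ 0.26 -0.08 -0.24  1.42  0.    0.26]
```

```bash
cat >> h.py <<'E'
S={'stake':(592.4,-49.4,123,40,5.9),'mandrel':(586.3,60.7,132,26,2.9),'punch':(532.3,3.2,89,40,2.9),'block':(590.8,6.0,37,50,2.9)}
mat=np.array([489.5,-267.8]);mx=np.array([.9894,-.1453])
SLOT={'stake':mat+80*mx,'mandrel':mat,'punch':mat-80*mx,'block':np.array([473.5,260.])}
def tcpz(zg,w): return zg-ctrl.tcp_to_grasp-76*(1-np.cos(np.arcsin(w/2/76)))
def carry(n,a,b,dz,lift=125,yaw=None,f=70):
    """pick n with its axis at a (on a surface where TCP height is z0+dz[0]), set down at b"""
    _,_,zg,w,y=S[n];z=tcpz(zg,w)+dz[0];z2=tcpz(zg,w)+dz[1]+0.7;up=max(z,z2)+lift
    q=quat(np.radians(y if yaw is None else yaw))
    ctrl.release()
    ctrl.move_pose([*a,up],q);ctrl.servo_line([*a,z],vel=150)
    ctrl.grasp(f_grip=f);ctrl.pause(.2);g=sensors.state()['gripper_width']
    ctrl.servo_line([*a,z+15],vel=50);ctrl.servo_line([*a,up],vel=150)
    s=sensors.state();print(n,'width',round(g*85,1),round(s['gripper_width']*85,1),'F',np.round(s['force'],1),s['finger_force'])
    ctrl.servo_line([*b,up],vel=200);ctrl.servo_line([*b,z2+15],vel=150);ctrl.servo_line([*b,z2],vel=30)
    ctrl.pause(.2);ctrl.release();ctrl.pause(.2);ctrl.servo_line([*b,up-30],vel=200)
    print(' t',sensors.state()['time_s'])
def snap(n,f):
    im,d=eyes.camera(n);cv2.imwrite(f'pics/{f}.png',im[:,:,::-1]);np.savez(f'pics/{f}.npz',im=im,d=d);return im,d
E
python3 - <<'E'
from h import *
carry('stake',S['stake'][:2],SLOT['stake'],(0,-10))
snap('top','t1')
E
```

```text
stake width 39.0 38.8 F [-0.4 -0.  -7.6] 70.97261667251587
 t 10.3583
```

View pics/t1.png

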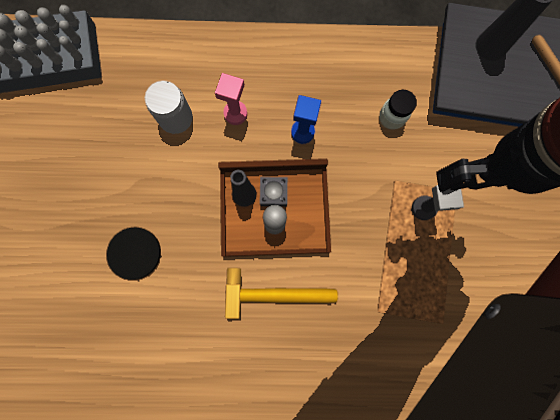

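The stake stands upright on the mat, foot at (424,207) and head at (450,198). The stand is undisturbed. Next are the mandrel and the punch.

```bash
python3 - <<'E'
from h import *
for n in('mandrel','punch'): carry(n,S[n][:2],SLOT[n],(0,-10))
p=sensors.state()['ee_pos'];ctrl.move_pose([470,150,230],quat(0.05))
im,D=snap('top','t2');P=cloud('top',D);X,Y,Z=P[...,0],P[...,1],P[...,2]
for nm,c,z0,z1 in(('block',S['block'],35,48),('stake',SLOT['stake'],115,140),('mandrel',SLOT['mandrel'],131,150),('punch',SLOT['punch'],80,125)):
    m=(abs(X-c[0])<40)&(abs(Y-c[1])<40)&(Z>z0)&(Z<z1)
    if nm=='block': m&=np.hypot(X-c[0],Y-c[1])<36
    print(nm,m.sum(),cv2.minAreaRect(np.c_[X[m],Y[m]].astype(np.float32)) if m.any() else '')
print(sensors.state()['time_s'])
E
```

```text
mandrel width 25.6 25.4 F [-0.5  0.3 -4.4] 68.82173561258242
 t 20.1583
punch width 38.1 38.2 F [-0.4 -0.4 -7.5] 71.13195759204245
 t 29.2333
block 630 ((590.48388671875, 5.969982147216797), (50.84910583496094, 47.512413024902344), 1.0546534061431885)
stake 658 ((569.23046875, -278.7527160644531), (40.578853607177734, 40.298240661621094), 6.05164909362793)
mandrel 173 ((488.8409423828125, -266.8023681640625), (23.130342483520508, 23.655517578125), 84.8208236694336)
punch 549 ((410.7686767578125, -254.89779663085938), (37.64807891845703, 37.743675231933594), 34.17966842651367)
30.8167
```

View pics/t2.png

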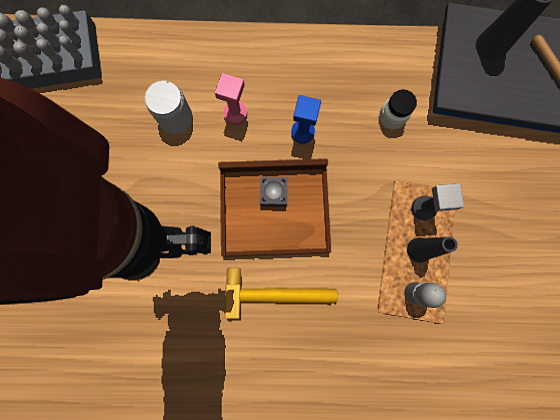

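All three stand upright on the mat, at (432,205), (440,247) and (430,295). The block at (274,190) is now free.

```bash
python3 - <<'E'
from h import *
carry('block',S['block'][:2],SLOT['block'],(0,-2),yaw=1.5,lift=100)
ctrl.move_pose([480,-20,240],quat(0))
im,D=snap('top','t3');P=cloud('top',D);X,Y,Z=P[...,0],P[...,1],P[...,2];snap('side','s3')
c=SLOT['block'];m=(np.hypot(X-c[0],Y-c[1])<40)&(Z>33)&(Z<50);print(np.median(Z[m]),cv2.minAreaRect(np.c_[X[m],Y[m]].astype(np.float32)))
a=np.hstack([im[210:300,90:180],cv2.imread('pics/s3.png')[335:425,238:328,::-1][:85].repeat(1,0) if 0 else np.zeros((90,1,3),np.uint8)])
for n,f,r in(('top','t3',(90,180,210,300)),('side','s3',(230,330,320,420))):
    i=cv2.imread(f'pics/{f}.png')[r[2]:r[3],r[0]:r[1]];cv2.imwrite(f'pics/{f}_{n}.png',cv2.resize(i,(400,400),interpolation=cv2.INTER_CUBIC))
cv2.imwrite('pics/both3.png',np.hstack([cv2.imread('pics/t3_top.png'),cv2.imread('pics/s3_side.png')]))
E
```

```text
block width 48.6 48.5 F [-0.6 -0.1 -7. ] 73.27463507652283
 t 38.825
nan ((0.0, 0.0), (0.0, 0.0), 0.0)
  return _methods._mean(a, axis=axis, dtype=dtype,
  ret = ret.dtype.type(ret / rcount)
```

View pics/both3.png

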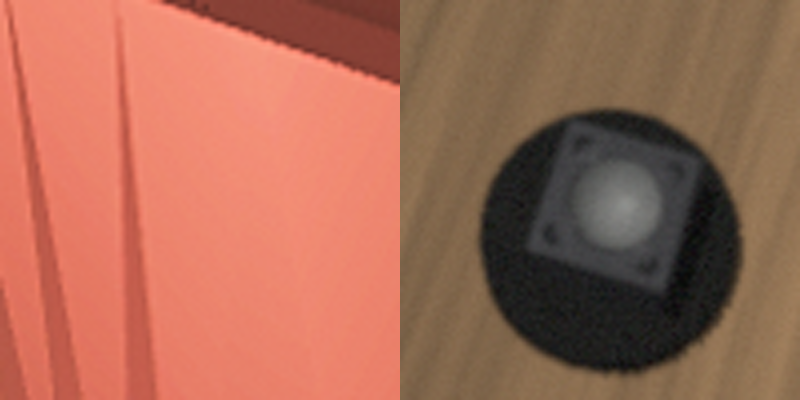

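In the side view the block lies flat on the pad. The arm blocks the top view, so I'll check how well it is centred after putting the punch back.

```bash
python3 - <<'E'
from h import *
print('side est',plane('side',[(284,371.75)],40))
carry('punch',SLOT['punch'],S['punch'][:2],(-10,0))
ctrl.move_pose([480,-200,240],quat(0))
im,D=snap('top','t4');P=cloud('top',D);X,Y,Z=P[...,0],P[...,1],P[...,2]
c=SLOT['block'];m=(np.hypot(X-c[0],Y-c[1])<42)&(Z>34)&(Z<50);print(np.median(Z[m]),cv2.minAreaRect(np.c_[X[m],Y[m]].astype(np.float32)))
c=S['punch'];m=(np.hypot(X-c[0],Y-c[1])<42)&(Z>90)&(Z<130);print(cv2.minAreaRect(np.c_[X[m],Y[m]].astype(np.float32)))
E
```

```text
side est [[471.18795741 261.42475277]]
punch width 38.0 38.0 F [-0.8 -0.1 -8.3] 71.12749991007149
 t 49.175
41.3146119352067 ((472.37677001953125, 260.0049743652344), (49.42802810668945, 52.206703186035156), 0.9870949983596802)
((532.3794555664062, 3.7679529190063477), (38.536842346191406, 38.09769821166992), 1.325796127319336)
```

View pics/t4.png

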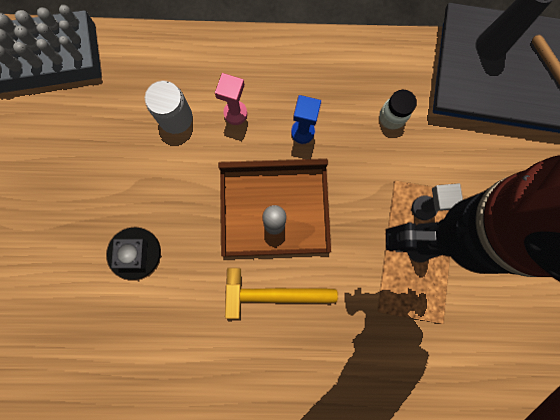

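The block is within about 3 mm of the pad centre (block at (128,253)), and the punch is back where it stood (274,217). Next the mandrel, then the stake.

```bash
python3 - <<'E'
from h import *
for n in('mandrel','stake'): carry(n,SLOT[n],S[n][:2],(-10,0))
ctrl.servo_line([540,-110,240]);ctrl.move_pose([420,-260,260],quat(0))
im,D=snap('top','t5');P=cloud('top',D);X,Y,Z=P[...,0],P[...,1],P[...,2]
for n,z0,z1 in(('stake',125,145),('mandrel',141,160),('punch',90,130)):
    c=S[n];m=(np.hypot(X-c[0],Y-c[1])<35)&(Z>z0)&(Z<z1);print(n,cv2.minAreaRect(np.c_[X[m],Y[m]].astype(np.float32))[:2])
E
```

```text
mandrel width 25.1 25.5 F [-0.7 -0.1 -4.9] 68.82582454243675
 t 58.9917
stake width 39.1 38.9 F [-0.2  0.6 -7.2] 71.06289982795715
 t 68.0417
stake ((592.3899536132812, -48.82817840576172), (40.506919860839844, 40.048583984375))
mandrel ((586.0256958007812, 61.05936813354492), (23.65857696533203, 24.17145538330078))
punch ((532.1602783203125, 3.7267074584960938), (37.85391616821289, 38.148380279541016))
```

View pics/t5.png

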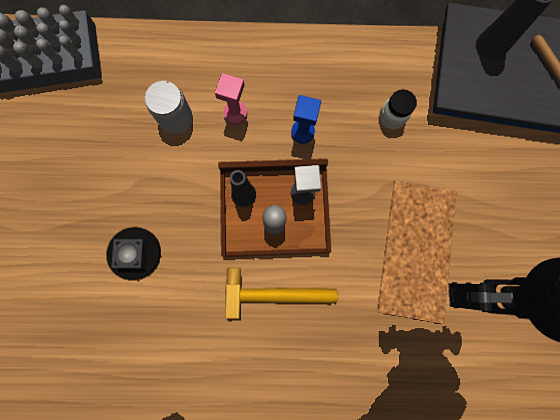

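The mandrel (238,178), stake (307,178) and punch (274,217) are back at their starting pixels. The block is on the pad at (128,253), and the bystanders have not moved.

```bash
python3 -c "
from rig import ctrl
ctrl.pause(.5);print(ctrl.close_job())"
```

```text
the job is handed in; nothing more can be done
None
```

The job is handed in: by the cameras, the dapping block lies about 3 mm from the pad's centre, the three tools stand within about 1 mm of where they started, and the hammer, jar and tin look unmoved (the verdict was not shown).

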